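# Spread the washed stoppers in the sterilising tray

### The arm

A 6-joint arm with a two-finger parallel gripper is mounted at the origin on the work surface. World frame = base frame: x ahead of the robot, y to its left, z up, the work surface at z = 0. Lengths are in m, angles in rad, forces in N, time in s.
With the tool pointing down it reaches from about 0.275 to 0.75 m from the base axis. Payload 10.2 kg.
Tool frame: the origin (TCP) lies at the very end of the fingers, on their centre line; the grasp point (between the pads) lies 19 mm behind it; z points along the fingers, y is the line along which they close (so a half turn about z gives the same grasp; the last joint's range is limited). The gripper opens to 85 mm and grips with 20 to 120 N. Pads are 22 mm wide; open, the fingers measure 114 mm over their backs; the gripper's body (76 mm by 85 mm) begins 54 mm behind the grasp point. The pads swing forward as they close: fully open they stand 13 mm farther back than shut.
Start: joints at [-0.223, 0.313, 1.498, -0, 1.331, -0.223], TCP at [0.525, -0, 0.231] pointing down, gripper open.
Joint ranges: [-2.94, 2.94], [-0.97, 2.17], [0.19, 2.56], [-1.23, 4.37], [0.02, 3.11], [-2.88, 2.88]. Speed limits (rad/s): [2.39, 2.39, 3.01, 3.14, 3.14, 3.14].

### API

Orientations are given as a unit quaternion [x, y, z, w].
In Python, from plant import env, optics gives the robot as it stands. The module is installed in compiled form; this text tells all that it offers.
- The arm moves only by the shell command python3 -m inch 'ROWS' [OPENING] [FORCE]. ROWS is JSON, a list of rows, each an object of numbers: "x", "y", "z": the shift along the tool's x, y, z normalised to -1 to 1, where 1 is 800 mm; "yaw": the turn about the tool's z normalised to -1 to 1, where 1 is pi rad. A call has 1 to 10 rows; each row shifts and turns the commanded pose from where the row before left it, along the tool's axes as they then stand; what a row does not reach is not made up. A row lasts 1/8 s, in which the tool goes at most 62.5 mm and 10.7 degrees, less where a joint would pass 70% of its speed; a pose out of reach is approached as far as the arm can. A call with a number of a shift or a turn outside -1 to 1 is refused whole. A call with a gripper value outside its range is refused whole. OPENING is the opening, from 0 (shut) to 1 (fully open), set as the call begins (- or left out, the last holds). The fingers move at their own pace and stop on an object; FORCE is the grip in N (left out, the last holds). Time passes only in rows, so rows that do not move let the fingers close. It gives the time, the measured TCP pose, the force, the opening and the grip force at its end, in the units of the state.
- env.get_obs(): the state, without advancing time (a new reading comes with each control period).
- optics.read_camera(name): name is "scene" or "side" or "wrist"; returns (picture, depth): 384x512x3 uint8, red, green, blue; 384x512 float32, m along the optical axis (not along the pixel's ray), 0 where there is no reading.
- optics.camera_params(name): a dict with "intrinsics" (3x3 intrinsics, pixels), "extrinsics" (4x4, takes a point from camera to world coordinates). Camera axes: x right, y down, z forward; pixel columns grow to the right and rows downward; lengths in m; the calibration is good to about 2 mm. A picture is of the moment at which its call begins: read the wrist's pose just before it. camera_params takes no time and is no camera call; for the wrist camera it gives the pose at the moment of the call.
- env.sign_off(): hands the job in; it is judged then, once.
The state is a dict: "time_s": time; "joint_pos": joint angles; "qvel": joint speeds; "effort": joint torques, N m; "eef_pos": TCP position; "orientation": TCP orientation; "force": force on the tool from outside, world axes, zero at the start; "torque": the same for the moment, N m; "gripper_width": finger opening in m; "finger_force": force on a finger pad.
Only numpy, scipy, OpenCV 4.12 (cv2) and the standard library are available. Lean on these libraries where they do the work, as an engineer would, in place of code of your own. Each camera call takes 0.05 s, during which the arm holds its last target. There are 200 camera calls.

### The job

The washed rubber stoppers lie in one heap in the steel sterilising tray. Spread them out for the autoclave so that the steam gets round every one: a single layer on the tray floor (standing or lying), evenly over the whole tray with some in each quarter of it, and about a stopper's width of bare tray or more between any two. Keep all six in the tray, none may touch the bench, and leave the other things on the bench where they are.

Things in the scene. Friction and masses are not known exactly. Their poses are not given: they have to be found in the camera images.
- tray: shallow perforated stainless steel sterilising tray; it does not shift on the bench. Outside 206 x 306 mm, inside 200 mm along its own x and 300 mm along its own y, walls 3 mm thick. Origin at the centre of its underside, z up; its floor is 4 mm above the origin and its rim 24 mm above it. The holes are shallow marks that catch nothing
- stopper0_mid (a point): one of six alike red-brown rubber stoppers: solid cone 25 mm tall, 32 mm across the wide end, 26 mm the narrow, 22 g, grippy. The point is its middle (12.5 mm from either end); own z along the axis to the narrow end. At the start all six stand in one heap in the tray, wide end down: four on the floor, about 2 mm apart, and two on top of these
- stopper1_mid (a point): stopper 1, the same as stopper 0; the point is its middle, z along its axis to the narrow end
- stopper2_mid (a point): stopper 2, the same as stopper 0; the point is its middle, z along its axis to the narrow end
- stopper3_mid (a point): stopper 3, the same as stopper 0; the point is its middle, z along its axis to the narrow end
- stopper4_mid (a point): stopper 4, the same as stopper 0; the point is its middle, z along its axis to the narrow end
- stopper5_mid (a point): stopper 5, the same as stopper 0; the point is its middle, z along its axis to the narrow end
- beaker: glass beaker, 68 mm across, 95 mm tall, left (+y) of the tray; bystander. Origin at the centre of its underside, z up
- wash_bottle: white wash bottle with a bent nozzle, 70 mm across, 190 mm tall, right (-y) of the tray; bystander. Origin at the centre of its underside, z up
- specimen_pot: small clear specimen pot with a white screw lid, 52 mm across, 60 mm tall, right (-y) of the tray; bystander. Origin at the centre of its underside, z up
- petri_dish: covered clear petri dish, 94 mm across, 17 mm tall, beyond the tray (+x); bystander. Origin at the centre of its underside, z up
- forceps: steel forceps lying flat, 150 x 18 mm, 7 mm high, on the robot's side of the tray; bystander. Origin under its middle, own x along it

How it is judged:
At the end, for the whole second after the job is handed in: All six at rest, released, on the tray floor, none on another (middle under 26 mm above the tray's underside); middles of any two over 50 mm apart from above; each tray quarter (cut by its x and y axes) holds at least one middle, over 12 mm in x and 20 mm in y inside that quarter (z of stopper0_mid in the frame of tray between 0.01 and 0.026 m and z of stopper1_mid in the frame of tray between 0.01 and 0.026 m and z of stopper2_mid in the frame of tray between 0.01 and 0.026 m and z of stopper3_mid in the frame of tray between 0.01 and 0.026 m and z of stopper4_mid in the frame of tray between 0.01 and 0.026 m and z of stopper5_mid in the frame of tray between 0.01 and 0.026 m and x of stopper0_mid in the frame of tray between -0.1 and 0.1 m and y of stopper0_mid in the frame of tray between -0.15 and 0.15 m and x of stopper1_mid in the frame of tray between -0.1 and 0.1 m and y of stopper1_mid in the frame of tray between -0.15 and 0.15 m and x of stopper2_mid in the frame of tray between -0.1 and 0.1 m and y of stopper2_mid in the frame of tray between -0.15 and 0.15 m and x of stopper3_mid in the frame of tray between -0.1 and 0.1 m and y of stopper3_mid in the frame of tray between -0.15 and 0.15 m and x of stopper4_mid in the frame of tray between -0.1 and 0.1 m and y of stopper4_mid in the frame of tray between -0.15 and 0.15 m and x of stopper5_mid in the frame of tray between -0.1 and 0.1 m and y of stopper5_mid in the frame of tray between -0.15 and 0.15 m and horizontal distance between stopper0_mid and stopper1_mid above 0.05 m and horizontal distance between each of stopper0_mid, stopper1_mid and stopper2_mid above 0.05 m and horizontal distance between each of stopper0_mid, stopper1_mid, stopper2_mid and stopper3_mid above 0.05 m and horizontal distance between each of stopper0_mid, stopper1_mid, stopper2_mid, stopper3_mid and stopper4_mid above 0.05 m and horizontal distance between each of stopper0_mid, stopper1_mid, stopper2_mid, stopper3_mid, stopper4_mid and stopper5_mid above 0.05 m and ((x of stopper0_mid in the frame of tray above 0.012 m and y of stopper0_mid in the frame of tray above 0.02 m) or (x of stopper1_mid in the frame of tray above 0.012 m and y of stopper1_mid in the frame of tray above 0.02 m) or (x of stopper2_mid in the frame of tray above 0.012 m and y of stopper2_mid in the frame of tray above 0.02 m) or (x of stopper3_mid in the frame of tray above 0.012 m and y of stopper3_mid in the frame of tray above 0.02 m) or (x of stopper4_mid in the frame of tray above 0.012 m and y of stopper4_mid in the frame of tray above 0.02 m) or (x of stopper5_mid in the frame of tray above 0.012 m and y of stopper5_mid in the frame of tray above 0.02 m)) and ((x of stopper0_mid in the frame of tray above 0.012 m and y of stopper0_mid in the frame of tray below -0.02 m) or (x of stopper1_mid in the frame of tray above 0.012 m and y of stopper1_mid in the frame of tray below -0.02 m) or (x of stopper2_mid in the frame of tray above 0.012 m and y of stopper2_mid in the frame of tray below -0.02 m) or (x of stopper3_mid in the frame of tray above 0.012 m and y of stopper3_mid in the frame of tray below -0.02 m) or (x of stopper4_mid in the frame of tray above 0.012 m and y of stopper4_mid in the frame of tray below -0.02 m) or (x of stopper5_mid in the frame of tray above 0.012 m and y of stopper5_mid in the frame of tray below -0.02 m)) and ((x of stopper0_mid in the frame of tray below -0.012 m and y of stopper0_mid in the frame of tray above 0.02 m) or (x of stopper1_mid in the frame of tray below -0.012 m and y of stopper1_mid in the frame of tray above 0.02 m) or (x of stopper2_mid in the frame of tray below -0.012 m and y of stopper2_mid in the frame of tray above 0.02 m) or (x of stopper3_mid in the frame of tray below -0.012 m and y of stopper3_mid in the frame of tray above 0.02 m) or (x of stopper4_mid in the frame of tray below -0.012 m and y of stopper4_mid in the frame of tray above 0.02 m) or (x of stopper5_mid in the frame of tray below -0.012 m and y of stopper5_mid in the frame of tray above 0.02 m)) and ((x of stopper0_mid in the frame of tray below -0.012 m and y of stopper0_mid in the frame of tray below -0.02 m) or (x of stopper1_mid in the frame of tray below -0.012 m and y of stopper1_mid in the frame of tray below -0.02 m) or (x of stopper2_mid in the frame of tray below -0.012 m and y of stopper2_mid in the frame of tray below -0.02 m) or (x of stopper3_mid in the frame of tray below -0.012 m and y of stopper3_mid in the frame of tray below -0.02 m) or (x of stopper4_mid in the frame of tray below -0.012 m and y of stopper4_mid in the frame of tray below -0.02 m) or (x of stopper5_mid in the frame of tray below -0.012 m and y of stopper5_mid in the frame of tray below -0.02 m)) and linear speed of each of stopper0, stopper1, stopper2, stopper3, stopper4, stopper5 below 0.02 m/s); the robot touches nothing.
It fails at once if a washed stopper is put or dropped on the bench outside the tray ((height (world z) of stopper0_mid below 0.035 m and (x of stopper0_mid in the frame of tray above 0.115 m or x of stopper0_mid in the frame of tray below -0.115 m or y of stopper0_mid in the frame of tray above 0.165 m or y of stopper0_mid in the frame of tray below -0.165 m)) or (height (world z) of stopper1_mid below 0.035 m and (x of stopper1_mid in the frame of tray above 0.115 m or x of stopper1_mid in the frame of tray below -0.115 m or y of stopper1_mid in the frame of tray above 0.165 m or y of stopper1_mid in the frame of tray below -0.165 m)) or (height (world z) of stopper2_mid below 0.035 m and (x of stopper2_mid in the frame of tray above 0.115 m or x of stopper2_mid in the frame of tray below -0.115 m or y of stopper2_mid in the frame of tray above 0.165 m or y of stopper2_mid in the frame of tray below -0.165 m)) or (height (world z) of stopper3_mid below 0.035 m and (x of stopper3_mid in the frame of tray above 0.115 m or x of stopper3_mid in the frame of tray below -0.115 m or y of stopper3_mid in the frame of tray above 0.165 m or y of stopper3_mid in the frame of tray below -0.165 m)) or (height (world z) of stopper4_mid below 0.035 m and (x of stopper4_mid in the frame of tray above 0.115 m or x of stopper4_mid in the frame of tray below -0.115 m or y of stopper4_mid in the frame of tray above 0.165 m or y of stopper4_mid in the frame of tray below -0.165 m)) or (height (world z) of stopper5_mid below 0.035 m and (x of stopper5_mid in the frame of tray above 0.115 m or x of stopper5_mid in the frame of tray below -0.115 m or y of stopper5_mid in the frame of tray above 0.165 m or y of stopper5_mid in the frame of tray below -0.165 m))).
It fails at once if a thing that stands on the bench beside the tray is shoved more than 30 mm or knocked over (distance of any of beaker, wash_bottle, specimen_pot, petri_dish, forceps from where it was at the start of the episode above 0.03 m or angle between any of beaker, wash_bottle, specimen_pot's own z axis and vertical above 0.5 rad).
It also fails if it takes over 69 s, if anything falls off the work surface, if the arm or the gripper's body presses on something with over 40 N, if the wrist force passes 120 N, or if a joint passes its speed limit or range.

## Working session

There is one attempt and no reset: what is moved stays moved. The work goes in short steps, Python scripts to look and compute and a shell command to move; the robot and the scene stay as the last step left them, time stands still between calls to the robot, and variables do not carry over. Pictures are saved under pics/ and viewed, at most 10 in all, crops included, and the job is handed in when it is done.

```bash
mkdir -p pics; ls; python3 - <<'E'
from plant import env, optics
import cv2, numpy as np
o=env.get_obs(); print({k:np.round(v,3).tolist() for k,v in o.items()})
ims=[]
for n in ("scene","side","wrist"):
    p,d=optics.read_camera(n); c=optics.camera_params(n)
    np.savez(f"/tmp/{n}0.npz",p=p,d=d,K=c["intrinsics"],T=c["extrinsics"])
    print(n,np.round(c["intrinsics"],1).tolist(),np.round(c["extrinsics"],3).tolist())
    cv2.imwrite(f"pics/{n}0.png",p[:,:,::-1]); 
E
```

```text
pics
{'time_s': 0.0, 'joint_pos': [-0.223, 0.313, 1.498, -0.0, 1.331, -0.223], 'qvel': [-0.001, 0.0, 0.001, -0.001, -0.001, -0.0], 'effort': [-0.001, -41.226, -25.974, -0.0, 0.004, -0.0], 'eef_pos': [0.525, 0.0, 0.231], 'orientation': [0.707, 0.707, -0.0, -0.001], 'force': [0.49, 0.453, -0.29], 'torque': [0.013, -0.015, -0.005], 'finger_force': 0.0, 'gripper_width': 0.086}
scene [[360.8, 0.0, 253.4], [0.0, 360.8, 189.2], [0.0, 0.0, 1.0]] [[-0.249, 0.822, -0.512, 1.015], [0.969, 0.217, -0.122, 0.087], [0.011, -0.526, -0.85, 0.771], [0.0, 0.0, 0.0, 1.0]]
side [[431.5, 0.0, 265.4], [0.0, 431.5, 192.2], [0.0, 0.0, 1.0]] [[-0.915, -0.28, 0.289, 0.289], [-0.402, 0.613, -0.68, 0.643], [0.013, -0.739, -0.674, 0.694], [0.0, 0.0, 0.0, 1.0]]
wrist [[293.5, 0.0, 261.2], [0.0, 293.5, 191.7], [0.0, 0.0, 1.0]] [[1.0, 0.001, -0.002, 0.523], [0.0, -0.945, -0.326, 0.084], [-0.002, 0.326, -0.945, 0.375], [0.0, 0.0, 0.0, 1.0]]
```

View pics/wrist0.png

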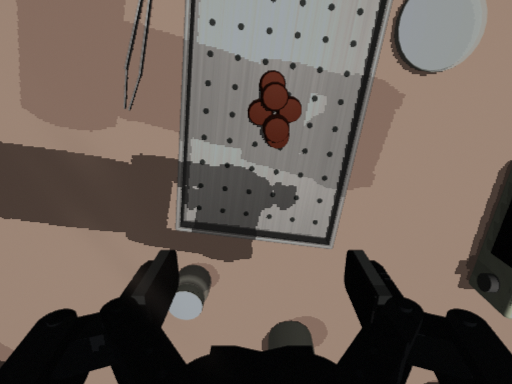

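View pics/scene0.png

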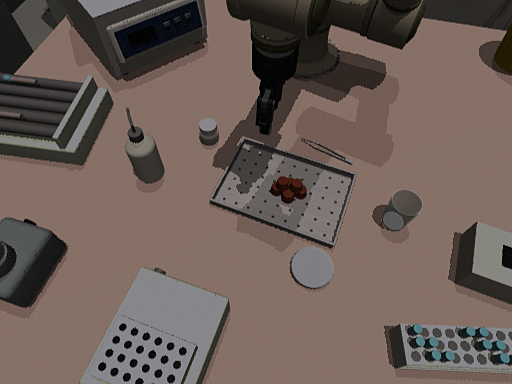

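```bash
cat > h.py <<'E'
import numpy as np, cv2
from plant import env, optics
def grab(n):
    c=optics.camera_params(n); p,d=optics.read_camera(n)
    return p,d,np.array(c["intrinsics"]),np.array(c["extrinsics"])
def cloud(d,K,T):
    v,u=np.mgrid[:d.shape[0],:d.shape[1]]
    P=np.stack([(u-K[0,2])/K[0,0]*d,(v-K[1,2])/K[1,1]*d,d],-1)
    return P@T[:3,:3].T+T[:3,3]
def red(p):
    h=cv2.cvtColor(p,cv2.COLOR_RGB2HSV)
    return ((h[...,0]<12)|(h[...,0]>170))&(h[...,1]>130)&(h[...,2]>30)
E
python3 - <<'E'
from h import *
allw=[]
fig=[]
for n in ("scene","side","wrist"):
    f=np.load(f"/tmp/{n}0.npz"); W=cloud(f['d'],f['K'],f['T']); ok=f['d']>0
    r=red(f['p'])&ok
    box=(W[...,0]>.3)&(W[...,0]<.75)&(W[...,1]>-.2)&(W[...,1]<.33)
    m=box&ok&~r&(W[...,2]>.017)&(W[...,2]<.03)
    k=cv2.connectedComponentsWithStats(cv2.dilate(m.astype(np.uint8),np.ones((5,5))))
    i=1+np.argmax(k[2][1:,2]*k[2][1:,3]); q=W[m&(k[1]==i)]
    rc=cv2.minAreaRect(q[:,:2].astype(np.float32)*1000); print(n,'tray',np.round(rc[0]),np.round(rc[1]),round(rc[2],1),len(q),'floor z',np.median(W[box&ok&~r&(W[...,2]<.016)][:,2]).round(4))
    z=W[r&box][:,2]; print(' red n',len(z),np.histogram(z,bins=np.arange(0,.065,.005))[0])
    # topdown map
    q=W[r&box]; allw.append(q)
    for zz,nm in ((.054,'up'),(.029,'low')):
        t=(r&box&(abs(W[...,2]-zz)<.003)).astype(np.uint8)
        k=cv2.connectedComponentsWithStats(t)
        for i in range(1,k[0]):
            if k[2][i,4]>15:
                qq=W[k[1]==i]; c,s,a=cv2.minAreaRect(qq[:,:2].astype(np.float32)*1000); print('  ',nm,k[2][i,4],np.round(k[3][i]),np.round(c),np.round(s),qq[:,2].mean().round(4))
E
```

```text
scene tray [538.  51.] [313. 214.] 82.4 1189 floor z 0.0005
 red n 371 [  1   2   6   5   7 138  44   6   6   8 129  19]
   up 70 [283. 181.] [542.  45.] [25. 22.] 0.0537
   up 75 [297. 183.] [540.  79.] [23. 22.] 0.0537
   low 31 [290. 181.] [523.  63.] [20. 14.] 0.0288
   low 32 [274. 186.] [547.  28.] [24. 13.] 0.0285
   low 30 [303. 190.] [539.  98.] [11. 24.] 0.0293
   low 78 [288. 193.] [558.  64.] [23. 25.] 0.0289
side tray [583.  51.] [327. 307.] 82.5 1748 floor z -0.0002
 red n 583 [  0  20  37  38  27 151  38  24  31  40 168   9]
   up 74 [266. 210.] [541.  45.] [22. 24.] 0.0533
   up 93 [260. 221.] [539.  79.] [25. 24.] 0.0533
   low 32 [252. 221.] [565.  65.] [10. 25.] 0.0283
   low 70 [272. 225.] [521.  59.] [17. 24.] 0.0283
   low 64 [258. 235.] [537.  98.] [24. 17.] 0.0284
wrist tray [534.  42.] [294. 213.] 82.3 4351 floor z 0.0024
 red n 2071 [  0   0   3   4   9 324 704  17  12  15 351 632]
   up 515 [275.  96.] [537.  78.] [25. 25.] 0.0552
   up 454 [277. 130.] [539.  44.] [25. 25.] 0.0553
   low 223 [272.  78.] [535.  97.] [26. 15.] 0.0302
   low 335 [291. 110.] [557.  64.] [24. 22.] 0.0303
   low 323 [258. 113.] [519.  60.] [23. 23.] 0.0303
   low 111 [278. 143.] [544.  27.] [25. 12.] 0.0304
```

```bash
python3 - <<'E'
import cv2,numpy as np
a=cv2.imread('pics/wrist0.png')[60:160,225:325]; b=cv2.imread('pics/side0.png')
b0=cv2.imread('pics/scene0.png')[165:215,255:320]
o=np.zeros((384,400+512,3),np.uint8); 
x=np.hstack([cv2.resize(a,(384,384),interpolation=2),cv2.resize(b,(400,300))[:,:].copy() if 0 else cv2.resize(b0,(400,384),interpolation=2)]); cv2.imwrite('pics/z0.png',x)
E
```

```text
(no output)
```

View pics/z0.png

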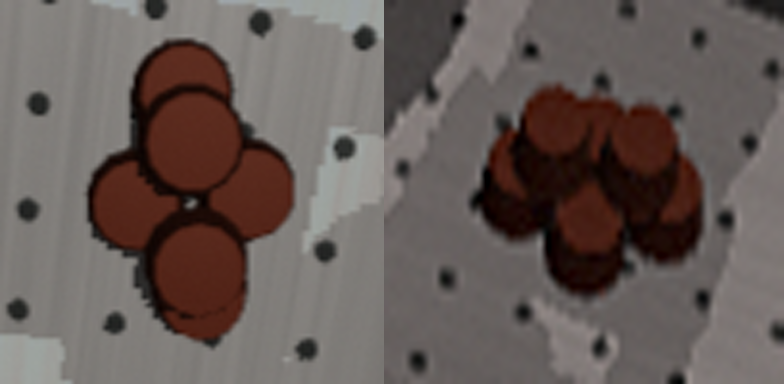

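The crop shows two upper stoppers at wrist pixels (275,96) and (277,130), on four lower ones near (272,78), (291,110), (258,113) and (278,143). The heights come out at 29 and 54 mm as they should. The tray centre is about (538,51) mm, with its yaw at −7.6°. I'll start with the upper stopper at (539,78).

```bash
python3 -m inch '[{"x":0.0245,"y":0.0044,"z":0.035},{"x":0.0245,"y":0.0044,"z":0.035},{"x":0.0245,"y":0.0044,"z":0.035},{"x":0.0245,"y":0.0044,"z":0.035},{}]' 0.6 30
```

```text
invalid input
```

```bash
python3 - <<'E'
from h import *
for n,seed in (("scene","x"),):
    f=np.load("/tmp/scene0.npz"); W=cloud(f['d'],f['K'],f['T'])
    for nm,(u,v) in dict(beaker=(404,205),bottle=(143,150),pot=(208,127),petri=(312,265),forceps=(327,150)).items():
        print(nm,np.round(W[v,u]*1000))
E
```

```text
beaker [531. 331.  45.]
bottle [ 590. -270.  126.]
pot [ 435. -175.   62.]
petri [718. 151.  19.]
forceps [377. 138.  -3.]
```

```bash
python3 -m inch '[{"x":0.0245,"y":0.0044,"z":0.035,"yaw":0},{"x":0.0245,"y":0.0044,"z":0.035,"yaw":0},{"x":0.0245,"y":0.0044,"z":0.035,"yaw":0},{"x":0.0245,"y":0.0044,"z":0.035,"yaw":0},{"x":0,"y":0,"z":0,"yaw":0}]' 0.6 30
```

```text
time_s: 0.78
eef_pos: [0.538, 0.0792, 0.1175]
orientation: [0.707, 0.708, -0.001, -0.002]
force: [-0.6, 0.1, -0.1]
gripper_width: 0.0512
finger_force: 0.0
```

```bash
python3 -m inch '[{"x":0,"y":0,"z":0.04,"yaw":0},{"x":0,"y":0,"z":0.04,"yaw":0},{"x":0,"y":0,"z":0.02,"yaw":0},{"x":0,"y":0,"z":0.01,"yaw":0},{"x":0,"y":0,"z":0,"yaw":0}]' && python3 -m inch '[{"x":0,"y":0,"z":0,"yaw":0},{"x":0,"y":0,"z":0,"yaw":0},{"x":0,"y":0,"z":0,"yaw":0},{"x":0,"y":0,"z":0,"yaw":0}]' 0 30
```

```text
time_s: 1.4
eef_pos: [0.5395, 0.0782, 0.0319]
orientation: [0.707, 0.707, 0.0, 0.0]
force: [-0.8, -0.3, 0.2]
gripper_width: 0.0514
finger_force: 0.0
time_s: 1.9
eef_pos: [0.5397, 0.0783, 0.0324]
orientation: [0.707, 0.707, 0.001, 0.001]
force: [-1.5, 0.1, 5.7]
gripper_width: 0.0286
finger_force: 29.5
```

```bash
python3 -m inch '[{"x":0,"y":0,"z":-0.02,"yaw":0},{"x":0,"y":0,"z":-0.04,"yaw":0},{"x":0.019,"y":0.0188,"z":-0.03,"yaw":0},{"x":0.019,"y":0.0188,"z":0,"yaw":0},{"x":0.019,"y":0.0188,"z":0,"yaw":0},{"x":0.019,"y":0.0188,"z":0.04,"yaw":0},{"x":0,"y":0,"z":0.04,"yaw":0},{"x":0,"y":0,"z":0.02,"yaw":0},{"x":0,"y":0,"z":0,"yaw":0}]'
```

```text
time_s: 3.02
eef_pos: [0.599, 0.1391, 0.0233]
orientation: [0.707, 0.707, -0.0, -0.0]
force: [0.2, 0.3, -0.1]
gripper_width: 0.028
finger_force: 29.5
```

```bash
python3 -m inch '[{"x":0,"y":0,"z":0.01,"yaw":0},{"x":0,"y":0,"z":0.007,"yaw":0},{"x":0,"y":0,"z":0,"yaw":0},{"x":0,"y":0,"z":0,"yaw":0}]'; python3 -m inch '[{"x":0,"y":0,"z":0,"yaw":0},{"x":0,"y":0,"z":0,"yaw":0},{"x":0,"y":0,"z":0,"yaw":0}]' 0.5
```

```text
time_s: 3.52
eef_pos: [0.5994, 0.1392, 0.01]
orientation: [0.707, 0.707, 0.0, 0.0]
force: [0.1, 0.9, -0.2]
gripper_width: 0.0283
finger_force: 29.5
time_s: 3.9
eef_pos: [0.5993, 0.1392, 0.0098]
orientation: [0.707, 0.707, 0.0, 0.0]
force: [-0.1, -0.3, 0.1]
gripper_width: 0.0426
finger_force: 0.0
```

```bash
python3 -m inch '[{"x":0,"y":0,"z":-0.04,"yaw":0},{"x":0,"y":0,"z":-0.05,"yaw":0},{"x":0,"y":0,"z":-0.05,"yaw":0},{"x":-0.0395,"y":-0.0245,"z":0,"yaw":0},{"x":-0.0395,"y":-0.0245,"z":0,"yaw":0},{"x":-0.0395,"y":-0.0245,"z":0,"yaw":0},{"x":0,"y":0,"z":0,"yaw":0}]' 0.6; cat > see.py <<'E'
from h import *
import sys
c=np.array([538,51.]); a=np.deg2rad(-7.6); R=np.array([[np.cos(a),-np.sin(a)],[np.sin(a),np.cos(a)]])
for n in sys.argv[1:]:
    p,d,K,T=grab(n); W=cloud(d,K,T)*1000; r=red(p)&(d>0)&(abs(W[...,0]-540)<130)&(abs(W[...,1]-50)<180)
    for lo,hi in ((25,34),(34,49),(49,60)):
        k=cv2.connectedComponentsWithStats((r&(W[...,2]>lo)&(W[...,2]<hi)).astype(np.uint8))
        for i in range(1,k[0]):
            if k[2][i,4]>15:
                q=W[k[1]==i]; m,s,_=cv2.minAreaRect(q[:,:2].astype(np.float32)); print(n,(lo,hi),k[2][i,4],'xy',np.round(m),'size',np.round(s),'z',q[:,2].mean().round(),'tray',np.round(R.T@(np.array(m)-c)))
E
python3 see.py scene side
```

```text
time_s: 4.78
eef_pos: [0.5397, 0.0429, 0.122]
orientation: [0.708, 0.706, -0.0, -0.0]
force: [0.1, 0.6, 0.1]
gripper_width: 0.0511
finger_force: 0.0
scene (25, 34) 45 xy [524.  65.] size [22. 15.] z 29.0 tray [-15.  12.]
scene (25, 34) 71 xy [539.  93.] size [23. 23.] z 29.0 tray [-5. 41.]
scene (25, 34) 80 xy [558.  64.] size [24. 24.] z 29.0 tray [18. 16.]
scene (25, 34) 85 xy [601. 140.] size [24. 25.] z 29.0 tray [51. 96.]
side (25, 34) 188 xy [540.  63.] size [58. 26.] z 28.0 tray [ 1. 12.]
side (25, 34) 101 xy [537.  92.] size [23. 26.] z 28.0 tray [-6. 41.]
side (25, 34) 100 xy [598. 140.] size [22. 27.] z 28.0 tray [48. 96.]
side (34, 49) 44 xy [543.  58.] size [ 8. 20.] z 41.0 tray [4. 7.]
side (49, 60) 77 xy [542.  46.] size [23. 21.] z 53.0 tray [ 4. -4.]
```

```bash
python3 -m inch '[{"x":0.002,"y":0.001,"z":0.04,"yaw":0},{"x":0,"y":0,"z":0.04,"yaw":0},{"x":0,"y":0,"z":0.025,"yaw":0},{"x":0,"y":0,"z":0.01,"yaw":0},{"x":0,"y":0,"z":0,"yaw":0}]' && python3 -m inch '[{"x":0,"y":0,"z":0,"yaw":0},{"x":0,"y":0,"z":0,"yaw":0},{"x":0,"y":0,"z":0,"yaw":0},{"x":0,"y":0,"z":0,"yaw":0}]' 0 30
```

```text
time_s: 5.5
eef_pos: [0.5415, 0.0464, 0.0297]
orientation: [0.707, 0.707, -0.0, -0.0]
force: [-0.2, -0.7, 0.4]
gripper_width: 0.0515
finger_force: 0.0
time_s: 6.0
eef_pos: [0.5419, 0.0461, 0.0307]
orientation: [0.707, 0.707, 0.001, 0.001]
force: [-1.2, 1.9, 6.4]
gripper_width: 0.0288
finger_force: 29.7
```

```bash
python3 -m inch '[{"x":0,"y":0,"z":-0.02,"yaw":0},{"x":0,"y":0,"z":-0.04,"yaw":0},{"x":-0.03,"y":0.0104,"z":-0.03,"yaw":0},{"x":-0.03,"y":0.0104,"z":0,"yaw":0},{"x":-0.03,"y":0.0104,"z":0,"yaw":0},{"x":-0.03,"y":0.0104,"z":0.04,"yaw":0},{"x":0,"y":0,"z":0.04,"yaw":0},{"x":0,"y":0,"z":0.02,"yaw":0},{"x":0,"y":0,"z":0.014,"yaw":0},{"x":0,"y":0,"z":0,"yaw":0}]'; python3 -m inch '[{"x":0,"y":0,"z":0.001,"yaw":0},{"x":0,"y":0,"z":0,"yaw":0}]' ; python3 -m inch '[{"x":0,"y":0,"z":0,"yaw":0},{"x":0,"y":0,"z":0,"yaw":0},{"x":0,"y":0,"z":0,"yaw":0}]' 0.5
```

```text
time_s: 7.25
eef_pos: [0.5746, -0.0498, 0.0107]
orientation: [0.707, 0.707, -0.0, -0.0]
force: [-0.0, -0.1, 0.6]
gripper_width: 0.029
finger_force: 29.6
time_s: 7.5
eef_pos: [0.5749, -0.05, 0.0104]
orientation: [0.707, 0.707, 0.0, 0.001]
force: [0.3, 0.4, -1.2]
gripper_width: 0.0287
finger_force: 29.6
time_s: 7.88
eef_pos: [0.5745, -0.05, 0.0097]
orientation: [0.707, 0.707, -0.0, -0.0]
force: [-0.5, -0.6, -0.9]
gripper_width: 0.0428
finger_force: 0.0
```

```bash
python3 -m inch '[{"x":0,"y":0,"z":-0.04,"yaw":0},{"x":0,"y":0,"z":-0.05,"yaw":0},{"x":0,"y":0,"z":-0.05,"yaw":0},{"x":0.0455,"y":-0.0114,"z":0,"yaw":0},{"x":0.0455,"y":-0.0114,"z":0,"yaw":0},{"x":0.0455,"y":-0.0114,"z":0,"yaw":0},{"x":0.0455,"y":-0.0114,"z":0,"yaw":0},{"x":0,"y":0,"z":0,"yaw":0}]' 0.6; python3 see.py scene side wrist
```

```text
time_s: 8.88
eef_pos: [0.5374, 0.0975, 0.1218]
orientation: [0.706, 0.708, 0.0, -0.0]
force: [0.8, 0.2, -0.6]
gripper_width: 0.0508
finger_force: 0.0
scene (25, 34) 44 xy [524.  57.] size [15. 23.] z 29.0 tray [-15.   4.]
scene (25, 34) 72 xy [544.  33.] size [24. 23.] z 29.0 tray [  9. -17.]
scene (25, 34) 75 xy [575. -52.] size [24. 23.] z 29.0 tray [ 50. -97.]
scene (25, 34) 30 xy [557.  57.] size [10. 22.] z 29.0 tray [18.  8.]
scene (25, 34) 83 xy [601. 140.] size [24. 23.] z 29.0 tray [50. 97.]
side (25, 34) 75 xy [543.  34.] size [22. 24.] z 28.0 tray [  7. -16.]
side (25, 34) 76 xy [557.  64.] size [24. 23.] z 28.0 tray [18. 15.]
side (25, 34) 82 xy [524.  61.] size [23. 25.] z 28.0 tray [-15.   8.]
side (25, 34) 89 xy [537.  92.] size [24. 24.] z 28.0 tray [-6. 41.]
side (25, 34) 102 xy [598. 140.] size [22. 26.] z 28.0 tray [48. 96.]
wrist (25, 34) 813 xy [597. 140.] size [25. 25.] z 30.0 tray [47. 96.]
wrist (25, 34) 667 xy [536.  92.] size [26. 24.] z 30.0 tray [-8. 40.]
wrist (25, 34) 550 xy [555.  63.] size [25. 24.] z 30.0 tray [16. 15.]
wrist (25, 34) 552 xy [522.  60.] size [24. 25.] z 30.0 tray [-18.   7.]
wrist (25, 34) 535 xy [541.  33.] size [25. 25.] z 30.0 tray [  6. -17.]
wrist (25, 34) 466 xy [572. -51.] size [24. 27.] z 30.0 tray [ 47. -96.]
```

```bash
python3 -m inch '[{"x":0,"y":0,"z":0.05,"yaw":0},{"x":0,"y":0,"z":0.05,"yaw":0},{"x":0,"y":0,"z":0.03,"yaw":0},{"x":0,"y":0,"z":0.01,"yaw":0},{"x":0,"y":0,"z":0,"yaw":0}]' && python3 -m inch '[{"x":0,"y":0,"z":0,"yaw":0},{"x":0,"y":0,"z":0,"yaw":0},{"x":0,"y":0,"z":0,"yaw":0},{"x":0,"y":0,"z":0,"yaw":0}]' 0 30
```

```text
time_s: 9.65
eef_pos: [0.5384, 0.095, 0.0099]
orientation: [0.707, 0.707, 0.0, 0.0]
force: [0.7, 0.1, -0.1]
gripper_width: 0.0513
finger_force: 0.0
time_s: 10.15
eef_pos: [0.5388, 0.0954, 0.011]
orientation: [0.707, 0.707, 0.001, 0.001]
force: [-1.5, -0.4, 6.2]
gripper_width: 0.0276
finger_force: 29.7
```

```bash
python3 -m inch '[{"x":0,"y":0,"z":-0.02,"yaw":0},{"x":0,"y":0,"z":-0.05,"yaw":0},{"x":0.025,"y":-0.0153,"z":0,"yaw":0},{"x":0.025,"y":-0.0153,"z":0,"yaw":0},{"x":0.025,"y":-0.0153,"z":0,"yaw":0},{"x":0,"y":0,"z":0.04,"yaw":0},{"x":0,"y":0,"z":0.02,"yaw":0},{"x":0,"y":0,"z":0.009,"yaw":0},{"x":0,"y":0,"z":0,"yaw":0},{"x":0,"y":0,"z":0,"yaw":0}]'; python3 -m inch '[{"x":0,"y":0,"z":0,"yaw":0},{"x":0,"y":0,"z":0,"yaw":0},{"x":0,"y":0,"z":0,"yaw":0}]' 0.5
```

```text
time_s: 11.4
eef_pos: [0.5016, 0.1555, 0.0108]
orientation: [0.707, 0.707, 0.0, 0.0]
force: [0.3, -0.5, 0.3]
gripper_width: 0.0277
finger_force: 33.4
time_s: 11.78
eef_pos: [0.5014, 0.1556, 0.0105]
orientation: [0.707, 0.707, 0.0, 0.0]
force: [-0.2, 0.5, -0.7]
gripper_width: 0.0425
finger_force: 0.0
```

```bash
python3 -m inch '[{"x":0,"y":0,"z":-0.04,"yaw":0},{"x":0,"y":0,"z":-0.05,"yaw":0},{"x":-0.052,"y":0.0173,"z":0,"yaw":0},{"x":-0.052,"y":0.0173,"z":0,"yaw":0},{"x":-0.052,"y":0.0173,"z":0,"yaw":0},{"x":0,"y":0,"z":0,"yaw":0}]' 0.6;  python3 -m inch '[{"x":0,"y":0,"z":0.04,"yaw":0},{"x":0,"y":0,"z":0.03,"yaw":0},{"x":0,"y":0,"z":0.02,"yaw":0},{"x":0,"y":0,"z":0,"yaw":0}]' && python3 -m inch '[{"x":0,"y":0,"z":0,"yaw":0},{"x":0,"y":0,"z":0,"yaw":0},{"x":0,"y":0,"z":0,"yaw":0},{"x":0,"y":0,"z":0,"yaw":0}]' 0 30
```

```text
time_s: 12.52
eef_pos: [0.5435, 0.0285, 0.0825]
orientation: [0.708, 0.706, 0.0, 0.0]
force: [-1.0, 0.9, 0.7]
gripper_width: 0.0511
finger_force: 0.0
time_s: 13.02
eef_pos: [0.5423, 0.0313, 0.0098]
orientation: [0.707, 0.707, -0.001, -0.001]
force: [1.0, -0.4, 0.4]
gripper_width: 0.0513
finger_force: 0.0
time_s: 13.52
eef_pos: [0.5434, 0.0309, 0.0116]
orientation: [0.707, 0.707, 0.001, 0.001]
force: [-1.3, 0.6, 5.6]
gripper_width: 0.0276
finger_force: 29.9
```

```bash
python3 -m inch '[{"x":0,"y":0,"z":-0.02,"yaw":0},{"x":0,"y":0,"z":-0.05,"yaw":0},{"x":-0.0296,"y":-0.028,"z":0,"yaw":0},{"x":-0.0296,"y":-0.028,"z":0,"yaw":0},{"x":-0.0296,"y":-0.028,"z":0,"yaw":0},{"x":0,"y":0,"z":0.04,"yaw":0},{"x":0,"y":0,"z":0.02,"yaw":0},{"x":0,"y":0,"z":0.009,"yaw":0},{"x":0,"y":0,"z":0,"yaw":0},{"x":0,"y":0,"z":0,"yaw":0}]'; python3 -m inch '[{"x":0,"y":0,"z":0,"yaw":0},{"x":0,"y":0,"z":0,"yaw":0},{"x":0,"y":0,"z":0,"yaw":0}]' 0.5
```

```text
time_s: 14.78
eef_pos: [0.4761, -0.0403, 0.012]
orientation: [0.707, 0.707, 0.0, 0.001]
force: [0.3, 1.2, -0.5]
gripper_width: 0.0276
finger_force: 29.6
time_s: 15.15
eef_pos: [0.4757, -0.0403, 0.0114]
orientation: [0.707, 0.707, 0.0, 0.0]
force: [0.3, -0.2, 0.2]
gripper_width: 0.0428
finger_force: 0.0
```

```bash
python3 -m inch '[{"x":0,"y":0,"z":-0.04,"yaw":0},{"x":0,"y":0,"z":-0.05,"yaw":0},{"x":0,"y":0,"z":-0.04,"yaw":0},{"x":0.0435,"y":0.035,"z":0,"yaw":0},{"x":0.0435,"y":0.035,"z":0,"yaw":0},{"x":0.0435,"y":0.035,"z":0,"yaw":0}]' 0.6;  python3 -m inch '[{"x":0,"y":0,"z":0,"yaw":0.0556},{"x":0,"y":0,"z":0,"yaw":0.0556},{"x":0,"y":0,"z":0,"yaw":0.0556},{"x":0,"y":0,"z":0,"yaw":0.0556},{"x":0,"y":0,"z":0,"yaw":0.0556},{"x":0,"y":0,"z":0,"yaw":0.0556},{"x":0,"y":0,"z":0,"yaw":0.0556},{"x":0,"y":0,"z":0,"yaw":0.0556},{"x":0,"y":0,"z":0,"yaw":0.0556},{"x":0,"y":0,"z":0,"yaw":0}]'; python3 see.py side wrist
```

```text
time_s: 15.9
eef_pos: [0.5604, 0.0653, 0.1154]
orientation: [0.707, 0.707, 0.0, 0.0]
force: [1.0, -0.5, -0.2]
gripper_width: 0.0511
finger_force: 0.0
time_s: 17.15
eef_pos: [0.5596, 0.0642, 0.1152]
orientation: [1.0, 0.0, -0.0, -0.0]
force: [-0.2, 0.6, -0.7]
gripper_width: 0.0507
finger_force: 0.0
side (25, 34) 69 xy [575. -52.] size [21. 28.] z 28.0 tray [ 50. -98.]
side (25, 34) 70 xy [476. -37.] size [23. 26.] z 28.0 tray [-50. -95.]
side (25, 34) 77 xy [558.  64.] size [22. 23.] z 28.0 tray [18. 15.]
side (25, 34) 74 xy [522.  62.] size [23. 24.] z 28.0 tray [-17.   8.]
side (25, 34) 96 xy [599. 140.] size [22. 25.] z 28.0 tray [49. 97.]
side (25, 34) 107 xy [501. 152.] size [22. 26.] z 28.0 tray [-50.  96.]
wrist (25, 34) 823 xy [598. 139.] size [25. 26.] z 30.0 tray [48. 95.]
wrist (25, 34) 822 xy [573. -52.] size [26. 25.] z 30.0 tray [ 48. -97.]
wrist (25, 34) 680 xy [556.  63.] size [24. 24.] z 30.0 tray [16. 14.]
wrist (25, 34) 552 xy [522.  60.] size [24. 24.] z 30.0 tray [-17.   7.]
wrist (25, 34) 595 xy [501. 151.] size [25. 25.] z 30.0 tray [-50.  94.]
wrist (25, 34) 465 xy [475. -39.] size [25. 23.] z 30.0 tray [-50. -98.]
```

```bash
python3 -m inch '[{"x":0,"y":0,"z":0.05,"yaw":0},{"x":0,"y":0,"z":0.05,"yaw":0},{"x":0,"y":0,"z":0.02,"yaw":0},{"x":0,"y":0,"z":0.011,"yaw":0},{"x":0,"y":0,"z":0,"yaw":0}]' && python3 -m inch '[{"x":0,"y":0,"z":0,"yaw":0},{"x":0,"y":0,"z":0,"yaw":0},{"x":0,"y":0,"z":0,"yaw":0},{"x":0,"y":0,"z":0,"yaw":0}]' 0 30
```

```text
time_s: 17.88
eef_pos: [0.56, 0.0641, 0.011]
orientation: [1.0, -0.0, 0.0, 0.0]
force: [-0.5, -0.2, 0.8]
gripper_width: 0.0516
finger_force: 0.0
time_s: 18.38
eef_pos: [0.5603, 0.0641, 0.0118]
orientation: [1.0, -0.001, 0.001, 0.0]
force: [-2.0, 0.7, 6.4]
gripper_width: 0.0273
finger_force: 29.6
```

```bash
python3 -m inch '[{"x":0,"y":0,"z":-0.02,"yaw":0},{"x":0,"y":0,"z":-0.03,"yaw":0},{"x":0.0195,"y":0.01225,"z":0,"yaw":0},{"x":0.0195,"y":0.01225,"z":0,"yaw":0},{"x":0,"y":0,"z":0.03,"yaw":0},{"x":0,"y":0,"z":0.012,"yaw":0},{"x":0,"y":0,"z":0.007,"yaw":0},{"x":0,"y":0,"z":0,"yaw":0},{"x":0,"y":0,"z":0,"yaw":0}]'
```

```text
time_s: 19.5
eef_pos: [0.591, 0.0446, 0.0118]
orientation: [1.0, -0.001, 0.0, 0.0]
force: [0.0, -0.9, 0.4]
gripper_width: 0.0275
finger_force: 29.7
```

```bash
python3 -m inch '[{"x":0,"y":0,"z":0,"yaw":0},{"x":0,"y":0,"z":0,"yaw":0},{"x":0,"y":0,"z":0,"yaw":0},{"x":0,"y":0,"z":-0.04,"yaw":0},{"x":0,"y":0,"z":-0.04,"yaw":0},{"x":-0.045,"y":-0.01025,"z":0,"yaw":0},{"x":-0.045,"y":-0.01025,"z":0,"yaw":0},{"x":0,"y":0,"z":0,"yaw":0}]' 0.6;  python3 -m inch '[{"x":0,"y":0,"z":0.04,"yaw":0},{"x":0,"y":0,"z":0.03,"yaw":0},{"x":0,"y":0,"z":0.01,"yaw":0},{"x":0,"y":0,"z":0,"yaw":0}]' && python3 -m inch '[{"x":0,"y":0,"z":0,"yaw":0},{"x":0,"y":0,"z":0,"yaw":0},{"x":0,"y":0,"z":0,"yaw":0},{"x":0,"y":0,"z":0,"yaw":0}]' 0 30
```

```text
time_s: 20.5
eef_pos: [0.5171, 0.0616, 0.0754]
orientation: [1.0, -0.0, -0.001, -0.0]
force: [1.0, 0.6, 0.5]
gripper_width: 0.0515
finger_force: 0.0
time_s: 21.0
eef_pos: [0.5193, 0.0609, 0.0114]
orientation: [1.0, -0.001, 0.0, 0.0]
force: [0.2, 0.3, 1.2]
gripper_width: 0.051
finger_force: 0.0
time_s: 21.5
eef_pos: [0.5195, 0.0609, 0.0124]
orientation: [1.0, -0.001, 0.001, 0.0]
force: [-1.6, -0.1, 5.5]
gripper_width: 0.0274
finger_force: 29.6
```

```bash
python3 -m inch '[{"x":0,"y":0,"z":-0.02,"yaw":0},{"x":0,"y":0,"z":-0.03,"yaw":0},{"x":-0.0215,"y":0.0018,"z":0,"yaw":0},{"x":-0.0215,"y":0.0018,"z":0,"yaw":0},{"x":0,"y":0,"z":0.03,"yaw":0},{"x":0,"y":0,"z":0.012,"yaw":0},{"x":0,"y":0,"z":0.007,"yaw":0},{"x":0,"y":0,"z":0,"yaw":0},{"x":0,"y":0,"z":0,"yaw":0}]'; python3 -m inch '[{"x":0,"y":0,"z":0,"yaw":0},{"x":0,"y":0,"z":0,"yaw":0},{"x":0,"y":0,"z":0,"yaw":0},{"x":0,"y":0,"z":-0.04,"yaw":0},{"x":0,"y":0,"z":-0.06,"yaw":0},{"x":0,"y":0,"z":-0.06,"yaw":0},{"x":0,"y":0,"z":-0.06,"yaw":0},{"x":0,"y":0,"z":0,"yaw":0},{"x":0,"y":0,"z":0,"yaw":0}]' 0.6; python3 see.py scene side; python3 - <<'E'
from h import *
p=grab('scene')[0]; cv2.imwrite('pics/end.png',p[:,:,::-1])
E
```

```text
time_s: 22.62
eef_pos: [0.4848, 0.0581, 0.0125]
orientation: [1.0, -0.001, 0.0, 0.0]
force: [-0.4, -0.0, -0.4]
gripper_width: 0.027
finger_force: 29.6
time_s: 23.75
eef_pos: [0.484, 0.0582, 0.1872]
orientation: [1.0, -0.001, -0.001, -0.0]
force: [-0.3, -0.9, -0.3]
gripper_width: 0.0512
finger_force: 0.0
scene (25, 34) 63 xy [477. -37.] size [23. 23.] z 29.0 tray [-49. -95.]
scene (25, 34) 66 xy [491.  60.] size [22. 24.] z 29.0 tray [-48.   3.]
scene (25, 34) 67 xy [503. 152.] size [23. 23.] z 29.0 tray [-48.  95.]
scene (25, 34) 74 xy [576. -51.] size [24. 23.] z 29.0 tray [ 51. -97.]
scene (25, 34) 78 xy [590.  45.] size [26. 22.] z 29.0 tray [53.  1.]
scene (25, 34) 84 xy [600. 139.] size [24. 23.] z 29.0 tray [50. 95.]
side (25, 34) 69 xy [574. -51.] size [23. 26.] z 28.0 tray [ 49. -96.]
side (25, 34) 69 xy [476. -38.] size [24. 24.] z 28.0 tray [-50. -97.]
side (25, 34) 80 xy [588.  46.] size [23. 24.] z 28.0 tray [50.  2.]
side (25, 34) 90 xy [489.  60.] size [25. 23.] z 28.0 tray [-49.   2.]
side (25, 34) 97 xy [600. 140.] size [24. 25.] z 28.0 tray [49. 96.]
side (25, 34) 106 xy [501. 153.] size [22. 25.] z 28.0 tray [-50.  96.]
```

View pics/end.png

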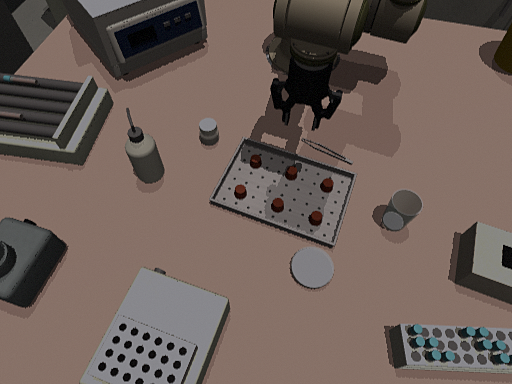

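The picture shows all six stoppers standing in an even 2×3 grid in the tray, at (256,161), (292,173), (328,185), (240,191), (278,205) and (316,218). The other things on the bench haven't moved, and the gripper is clear of the tray.

```bash
python3 -c "
from plant import env
print(env.sign_off())"
```

```text
the job is handed in; nothing more can be done
None
```

All six stoppers now stand in a single-layer 2×3 grid over the whole tray, about 95 mm or more apart between middles, with nothing else moved; I handed the job in at about 24 s (no verdict was returned).

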